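Lever open a slide box and hold its lid

ROBOT

A 6-joint arm with a two-finger parallel gripper is mounted at the origin on the work surface. World frame = base frame: x ahead of the robot, y to its left, z up, the work surface at z = 0. Lengths are in mm, angles in degrees, forces in N, time in s.
With the tool pointing down it reaches from about 350 to 850 mm from the base axis. Payload 8.1 kg.
Tool frame: the origin (TCP) lies at the very end of the fingers, on their centre line; the grasp point (between the pads) lies 19 mm behind it; z points along the fingers, y is the direction in which the jaws open and shut (so a half turn about z gives the same grasp; the last joint's range is limited). The gripper opens to 85 mm and grips with 20 to 120 N. Pads are 22 mm wide; open, the fingers measure 114 mm over their backs; the gripper's body (76 mm by 85 mm) begins 54 mm behind the grasp point. The pads swing forward as they close: fully open they stand 13 mm farther back than shut.
Start: joints at [64.034, 7.471, 85.268, -0, 87.261, -4.893], TCP at [215.717, 559.885, 231.292] pointing down, gripper open.
Joint ranges: [-169.43, 169.43], [-51.17, 129.36], [1.28, 143.12], [-76.62, 256.62], [0, 156.53], [-152.29, 152.29]. Speed limits (degrees/s): [136.94, 136.94, 159.86, 180, 180, 180].

INTERFACE

Orientations are given as [roll, pitch, yaw] about the fixed x, y, z axes, in that order (R = Rz(yaw) Ry(pitch) Rx(roll)).
In Python, from bench import r gives the robot as it stands.
- The arm moves only by the shell command python3 -m crank 'ROWS' [OPENING] [FORCE]. ROWS is JSON, a list that holds one entry, the list of rows, each a list of 6 numbers: the shift along the tool's x, y, z in m, then the turn, a rotation vector about the tool's x, y, z in rad. A call has 1 to 10 rows; each row is the pose to reach, as a shift and turn from the pose measured when the call began, along the tool's axes at that moment; what a row does not reach only later rows make up. A row lasts 1/8 s, in which the tool goes at most 62.5 mm and 10.7 degrees, less where a joint would pass 70% of its speed; a pose out of reach is approached as far as the arm can. A call with a gripper value outside its range is refused whole. OPENING is the closure, from 0 (fully open) to 1 (shut), set as the call begins (- or left out, the last holds). The fingers move at their own pace and stop on an object; FORCE is the grip in N (left out, the last holds). Time passes only in rows, so rows that repeat a pose let the fingers close. It gives the time, the measured TCP pose, the force and the opening at its end, in the units of the state.
- r.sense(): the state, without advancing time (a new reading comes with each control period).
- r.snapshot(name): name is "scene" or "top" or "wrist"; returns (picture, depth): 480x640x3 uint8, blue, green, red; 480x640 float32, mm along the optical axis (not along the pixel's ray), 0 where there is no reading.
- r.get_calibration(name): a dict with "mtx" (3x3 intrinsics, pixels), "cam_to_world" (4x4, takes a point from camera to world coordinates). Camera axes: x right, y down, z forward; pixel columns grow to the right and rows downward; lengths in mm; the calibration is good to about 2 mm. A picture is of the moment at which its call begins: read the wrist's pose just before it. get_calibration takes no time and is no camera call; for the wrist camera it gives the pose at the moment of the call.
- r.hand_in(): hands the job in, once; it reports no verdict.
Trained networks look in the newest picture that a camera, given by its name, has taken for a name from the list of things; names that differ only in an ending like _2 or _b are one class to them, and where a whole thing is asked for, a point or a joint stands for the part that bears it (a point fixed in the world has none). Each returns a list of dicts, best first, with "conf" (0 to 1); they miss things now and then, are a little off and sometimes report something else, mostly with a low value. They report only what shows in the picture. A call takes as long as a camera call. They do not tell look-alikes from the thing itself.
- r.look_for(thing, camera): "extent" ([left, top, right, bottom] in pixels, round what is visible of it).
- r.landmark_of(thing, camera): "pixel" ([column, row] in pixels: a listed point, or the origin of a listed thing).
The state is a dict: "time": time; "joint_pos": joint angles; "qd": joint speeds; "joint_efforts": joint torques, N m; "tool_pos": TCP position; "tcp_rot": TCP orientation; "ft_force": force on the tool from outside, world axes, zero at the start; "wrist_torque": the same for the moment, N m; "finger_gap": finger opening in mm.
Only numpy, scipy, OpenCV 4.12 (cv2) and the standard library are available. Lean on these libraries where they do the work, as an engineer would, in place of code of your own. Each camera call takes 0.05 s, during which the arm holds its last target.

TASK

Pick up the wooden-handled spatula by its handle, work its thin blade into the gap under the front lip of the large slide box, and lever the lid up to 40 degrees open so that a colleague can look along the slides. Finish while still holding: the spatula stays in your grip, its blade alone carries the lid, still, at 40 degrees (give or take 6), clear of the box below; let go and the lid falls shut. Do not touch the lid with the gripper itself, and leave everything else on the table where it is.

Things in the scene. Friction and masses are not known exactly. Their poses are not given: they have to be found in the camera images.
- slide_box: the large grey slide box, 110 deep (its x) x 150 wide (its y) x 65 mm high shut, fixed on the table, its lip side turned roughly to the robot's right. Origin: centre of its underside; +x points from the lip side (front) to the hinge side (back), z up. In front, between lip and ledge, is a slot 10 mm high (z = 47 to 57 mm), 16 mm deep (x = -71 to -55 mm), open at its front and ends
- box_shell: the same box without its lid (same origin and axes): walls 5 mm thick, open top at z = 56 mm, slides standing inside below z = 48 mm. A ledge juts from its front face, x = -55 to -71 mm, z = 34 to 47 mm, all 150 mm wide; the shut lid's lip overhangs the face just as far, its underside at z = 57 mm
- lid_panel: the flat grey lid panel, 126 x 150 x 8 mm, about 0.17 kg. Origin: on the hinge line, middle of its width, at its underside; the panel runs from there along its own -x to the lip; its z is square to it (upward when shut)
- lid (a joint): opening angle of the lid in rad: 0 shut, 40 degrees = 0.70, stop at 1.4. Weight and a weak spring shut it from any angle; lifting it at the lip takes about 0.8 to 1.5 N
- box_hinge (a point): middle of the hinge line (it runs along the box's y), at box x = +55 mm, z = 57 mm; fixed, axes as the box
- lid_lip (a point): middle of the lower front edge of the lid's lip, 126 mm from the hinge line; moves with the lid
- spatula: pry spatula lying flat on the white table (z = 0), 0.09 kg: wooden handle 100 x 18 wide x 28 high mm, flat dark steel blade 100 x 20 x 2.5 mm flush with the handle's underside. Origin: underside of the handle, 20 mm behind its front end, near the centre of mass (a good place to grip); +x points along the blade (handle from x = -80 to +20 mm, blade on to +120 mm), z up
- blade_tip (a point): middle of the blade's front end, 120 mm ahead of the spatula's origin, at half the blade's thickness
- brush: lens brush, 165 x 18 x 10 mm with black bristles, lying flat beside the spatula; origin on its underside, 95 mm from its handle's end; leave alone
- small_box: smaller grey slide box, 89 x 94 x 42 mm, without lip or ledge; origin under its centre; leave alone
- dish: glass dish, 90 mm across, 16 mm high; origin under its centre; leave alone
- dropper: amber dropper bottle, 36 mm across, 75 mm high; origin under its centre; leave alone
- travel_cup: pale lidded drinking cup, 82 mm across, 158 mm high; origin under its centre; leave alone
- jar: glass jar with white lid, 60 mm across, 70 mm high; origin under its centre; leave alone
Not all that is in view belongs to the job. Leave any pink look-alike of the spatula alone. What is shaped like the slide_box but yellow is not meant.

How it is judged:
By the outcome, as a careful person would: the job done as asked, in the order asked, and still so for the second after the job is handed in, while the arm keeps its last pose, push and grip.
It also fails if it takes over 45 s, if anything falls off the work surface, if the arm or the gripper's body presses on something with over 40 N, if the wrist force passes 120 N, or if a joint passes its speed limit or range.

## Working session

There is one attempt and no reset: what is moved stays moved. The work goes in short steps, Python scripts to look and compute and a shell command to move; the robot and the scene stay as the last step left them, time stands still between calls to the robot, and variables do not carry over. Pictures are saved under pics/ and viewed, and the job is handed in when it is done.

```bash
ls; mkdir -p pics; cat > h.py <<'E'
import numpy as np, cv2
from scipy.spatial.transform import Rotation as R
from bench import r
def snap(cam,fn):
    p,d=r.snapshot(cam); cv2.imwrite('pics/'+fn,p); np.savez('pics/'+fn+'.npz',p=p,d=d,T=r.get_calibration(cam)['cam_to_world'],K=r.get_calibration(cam)['mtx']); return p,d
def w(T,K,px,z):  # depth z
    K=np.array(K);T=np.array(T)
    v=np.linalg.inv(K)@[px[0],px[1],1]; c=np.append(v*z,1); return (T@c)[:3]
def plane(T,K,px,h):
    K=np.array(K);T=np.array(T)
    v=T[:3,:3]@np.linalg.inv(K)@[px[0],px[1],1]; o=T[:3,3]; return o+v*(h-o[2])/v[2]
def proj(T,K,P):
    T=np.array(T);c=np.linalg.inv(T)@np.append(P,1); q=np.array(K)@c[:3]; return q[:2]/q[2]
E
python3 - <<'E'
from h import *
print(r.sense())
for c in ['scene','top','wrist']:
    snap(c,c+'0.png')
    for t in ['slide_box','spatula','brush']: print(c,t,r.look_for(t,c))
    for t in ['spatula','blade_tip','lid_lip','box_hinge','slide_box']: print(c,t,r.landmark_of(t,c))
E
```

```text
pics
{'time': 0.0, 'joint_pos': array([ 6.40323195e+01,  7.51753589e+00,  8.53322136e+01,  3.35389080e-05,
        8.72620544e+01, -4.89292972e+00]), 'qd': array([ 0.09705507,  0.12558707,  0.04952736,  0.06421328, -0.05412462,
        0.02741838]), 'joint_efforts': array([ 7.88219004e-04, -5.69412410e+01, -5.00556958e+01, -3.47015430e-05,
        1.50467036e-02,  6.47454067e-05]), 'tool_pos': array([215.4746555 , 559.35348736, 230.19101742]), 'tcp_rot': array([-1.79888606e+02, -9.56956707e-03,  1.58925238e+02]), 'ft_force': array([-0.13196795,  0.07839584, -0.31720433]), 'wrist_torque': array([-0.05086795,  0.03862446, -0.03967729]), 'finger_gap': 85.3199473304682}
scene slide_box [{'extent': [279.4, 161.7, 354.6, 212.5], 'conf': 0.96}, {'extent': [333.5, 191.3, 417.7, 253.7], 'conf': 0.89}, {'extent': [428.5, 134.2, 463.3, 197.9], 'conf': 0.61}]
scene spatula [{'extent': [222.2, 276.3, 292.3, 335.8], 'conf': 0.63}]
scene brush [{'extent': [172.6, 277.9, 245.2, 315.5], 'conf': 0.88}, {'extent': [430.4, 135.1, 463.6, 196.9], 'conf': 0.59}]
scene spatula [{'pixel': [270.9, 243.8], 'co
[... 912 characters left out ...]
9}]
top blade_tip [{'pixel': [353.9, 240.9], 'conf': 0.86}, {'pixel': [291.6, 317.6], 'conf': 0.64}]
top lid_lip [{'pixel': [255.2, 309.5], 'conf': 0.67}, {'pixel': [277.9, 223.7], 'conf': 0.63}, {'pixel': [324.0, 170.3], 'conf': 0.56}]
top box_hinge [{'pixel': [201.8, 323.2], 'conf': 0.69}, {'pixel': [226.4, 221.3], 'conf': 0.64}]
top slide_box [{'pixel': [228.4, 316.9], 'conf': 0.89}, {'pixel': [250.4, 224.6], 'conf': 0.88}]
wrist slide_box [{'extent': [52.2, 461.0, 91.9, 480.0], 'conf': 0.85}]
wrist spatula []
wrist brush []
wrist spatula []
wrist blade_tip []
wrist lid_lip []
wrist box_hinge [{'pixel': [87.5, 477.5], 'conf': 0.91}]
wrist slide_box [{'pixel': [79.8, 448.6], 'conf': 0.63}]
```

View pics/scene0.png

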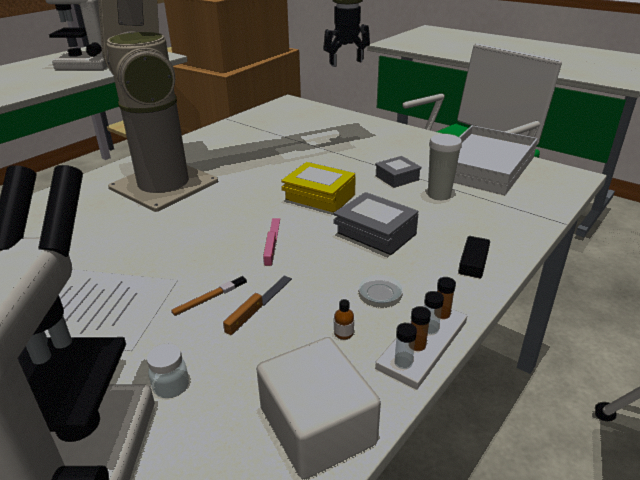

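View pics/top0.png

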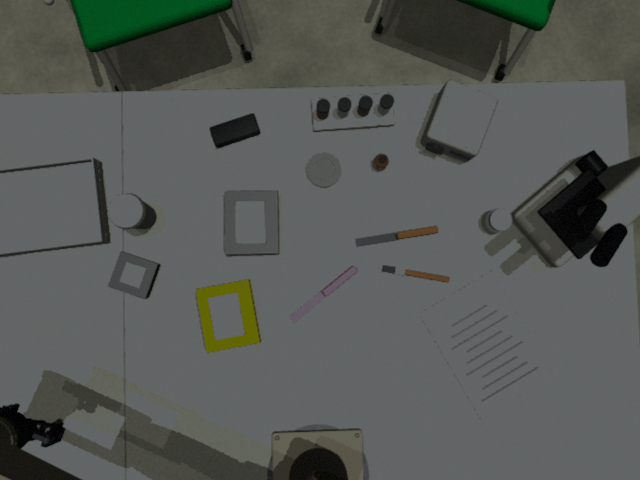

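View pics/wrist0.png

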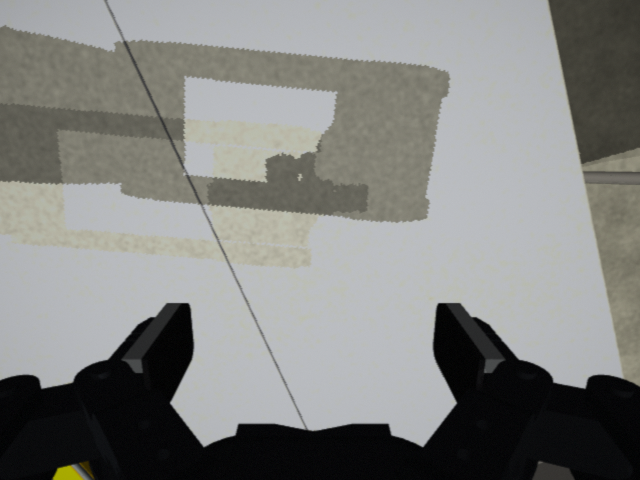

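The top view shows the grey box at about (250,222) with its lip facing right. The wooden spatula runs from (437,230) to (356,242), blade toward the box. The pink look-alike is at (325,293) and the yellow box at (228,316). I'll measure from the colour and depth next.

```bash
python3 - <<'E'
from h import *
z=np.load('pics/top0.png.npz');p,d,T,K=z['p'],z['d'],z['T'],z['K']
print(K,T.round(3))
hsv=cv2.cvtColor(p,cv2.COLOR_BGR2HSV)
def pts(mask):
    v,u=np.nonzero(mask); return np.array([w(T,K,(a,b),d[b,a]) for a,b in zip(u,v)])
def sub(m,x0,y0,x1,y1):
    o=np.zeros_like(m);o[y0:y1,x0:x1]=m[y0:y1,x0:x1];return o
gray=p.mean(2)
hd=sub((hsv[...,1]>120).astype(np.uint8),350,220,445,255)
P=pts(hd);print('handle',len(P),P.min(0),P.max(0),P.mean(0), cv2.minAreaRect(P[:,:2].astype(np.float32)))
bl=sub((gray<95).astype(np.uint8),350,220,400,255)
P=pts(bl);print('blade',len(P),P.min(0),P.max(0),cv2.minAreaRect(P[:,:2].astype(np.float32)))
tbl=w(T,K,(380,200),d[200,380]);print('table',tbl)
# box: points higher than 50
b=np.zeros(d.shape,np.uint8)
m=[]
for v in range(180,270):
  for u in range(210,295):
    q=w(T,K,(u,v),d[v,u])
    if q[2]>50: m.append(q)
m=np.array(m);print('box top',len(m),m.mean(0),np.median(m[:,2]),cv2.minAreaRect(m[:,:2].astype(np.float32)))
for n,px in dict(sp=(405.2,237.9),tip=(353.9,240.9)).items(): print(n,plane(T,K,px,1))
z=np.load('pics/scene0.png.npz')
for n,px in dict(tip=(288,279)).items(): print(n,plane(z['T'],z['K'],px,1))
print('hinge scene',plane(z['T'],z['K'],(389.9,207.6),57),'lip',plane(z['T'],z['K'],(359.9,227.1),57))
print(np.array(z['T']).round(2))
s=cv2.resize(p[180:270,200:450],None,fx=3,fy=3,interpolation=cv2.INTER_CUBIC);cv2.imwrite('pics/topc.png',cv2.convertScaleAbs(s,alpha=1.5))
s=cv2.resize(cv2.imread('pics/scene0.png')[180:340,210:430],None,fx=3.5,fy=3.5,interpolation=cv2.INTER_CUBIC);cv2.imwrite('pics/scenec.png',s)
E
```

```text
[[614.34571198   0.         318.93140075]
 [  0.         614.34571198 236.82453496]
 [  0.           0.           1.        ]] [[-2.900000e-02 -9.980000e-01  5.700000e-02  4.869340e+02]
 [-9.990000e-01  2.800000e-02 -1.800000e-02  9.588000e+00]
 [ 1.700000e-02 -5.800000e-02 -9.980000e-01  1.506428e+03]
 [ 0.000000e+00  0.000000e+00  0.000000e+00  1.000000e+00]]
handle 250 [ 563.34680141 -305.00100378   17.12704453] [ 587.93209724 -206.27492891   35.74433994] [ 576.01999774 -254.71391234   27.97718873] ((576.164306640625, -255.47349548339844), (15.252962112426758, 98.74577331542969), 7.34846830368042)
blade 435 [ 545.30012075 -215.44685202   -6.67952402] [ 582.41090113 -104.17998108   35.74433994] ((563.3716430664062, -159.9967041015625), (23.943500518798828, 109.65240478515625), 7.728596210479736)
table [ 6.59898428e+02 -1.71264073e+02  4.76248115e-01]
box top 3522 [608.01637677 142.34769908  77.40806817] 65.25535409310612 ((586.9196166992188, 108.17589569091797), (201.1734619140625, 195.94850158691406), 88.84272003173828)
sp [ 564.51235454 -230.0805984     1.        ]
tip [ 560.62459871 -103.53863603    1.        ]
tip [ 561.81936831 -112.50499939    1.        ]
hinge scene [619.17180647 186.4191766   57.        ] lip [613.3143733   72.89095768  57.        ]
[[ 7.80000e-01  3.30000e-01 -5.30000e-01  1.18287e+03]
 [ 6.30000e-01 -4.30000e-01  6.50000e-01 -7.67750e+02]
 [-2.00000e-02 -8.40000e-01 -5.40000e-01  6.85570e+02]
 [ 0.00000e+00  0.00000e+00  0.00000e+00  1.00000e+00]]
```

View pics/topc.png

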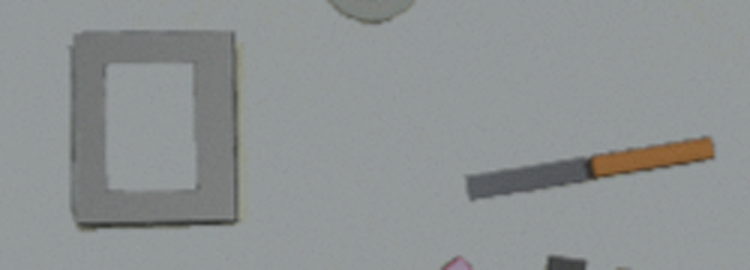

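View pics/scenec.png

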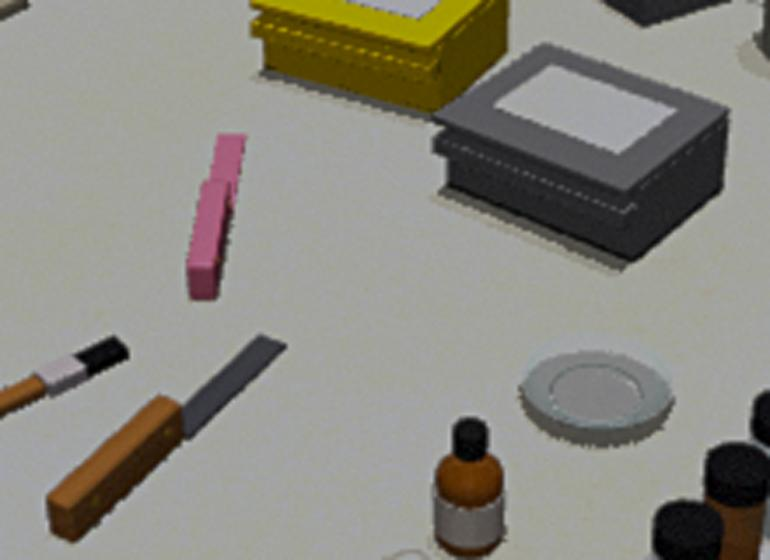

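```bash
python3 - <<'E'
from h import *
z=np.load('pics/top0.png.npz');p,d,T,K=z['p'],z['d'],z['T'],z['K']
# lid mask by depth
m=np.zeros(d.shape,np.uint8)
for v in range(180,270):
  for u in range(210,295):
    q=w(T,K,(u,v),d[v,u])
    if 55<q[2]<75: m[v,u]=1
n,l,st,c=cv2.connectedComponentsWithStats(m)
i=1+np.argmax(st[1:,4]);mm=(l==i).astype(np.uint8);print(st[i],c[i])
P=np.array([plane(T,K,(u,v),65) for v,u in zip(*np.nonzero(mm))])
print('mean z', np.mean([w(T,K,(u,v),d[v,u])[2] for v,u in zip(*np.nonzero(mm))]))
print(P.mean(0),cv2.minAreaRect(P[:,:2].astype(np.float32)))
# edge fits
for name,ax in (('left',0),('right',0)):
    pp=[]
    for v in range(200,247):
        u=np.nonzero(mm[v])[0]; e=(u.min()-.5 if name=='left' else u.max()+.5); pp.append(plane(T,K,(e,v),65)[:2])
    pp=np.array(pp);a=np.polyfit(pp[:,0],pp[:,1],1);print(name,np.degrees(np.arctan(a[0])),np.polyval(a,P[:,0].mean()))
for name in('top','bot'):
    pp=[]
    for u in range(230,273):
        v=np.nonzero(mm[:,u])[0]; e=(v.min()-.5 if name=='top' else v.max()+.5); pp.append(plane(T,K,(u,e),65)[:2])
    pp=np.array(pp);a=np.polyfit(pp[:,1],pp[:,0],1);print(name,np.degrees(np.arctan(a[0])),np.polyval(a,P[:,1].mean()))
# scene check corners of lid at z=65
z=np.load('pics/scene0.png.npz')
for px in [(333.5,213.5),(388,234.5),(418,211.5),(366,192.5)]: print(px,plane(z['T'],z['K'],px,65).round(1))
# blade tip corners in scene
for px in [(285,276),(292,279)]: print(plane(z['T'],z['K'],px,2.5).round(1))
s=r.sense();M=R.from_euler('xyz',s['tcp_rot'],degrees=True)
tgt=np.array([572,-226,130]);Rt=R.from_euler('xyz',[180,0,97.5],degrees=True)
print('row',M.inv().apply(tgt-s['tool_pos'])/1000,(M.inv()*Rt).as_rotvec())
E
```

```text
[ 223  190   56   65 3472] [250.27016129 221.796947  ]
mean z 65.1694839706735
[609.23203897 143.46665875  65.        ] ((609.426513671875, 143.77194213867188), (128.79412841796875, 149.98193359375), 89.64112854003906)
left -1.1190461762256803 208.5762942930456
right -0.9721327608927947 79.48745606322029
top -0.3328211649944284 684.372800356641
bot 1.2680736771066499 534.6364925549473
(333.5, 213.5) [539.1  73.9  65. ]
(388, 234.5) [685.3  74.   65. ]
(418, 211.5) [686.8 197.8  65. ]
(366, 192.5) [540.6 201.8  65. ]
[ 551.3 -110.     2.5]
[ 569.8 -108.8    2.5]
row [-0.61502001 -0.60526101  0.10129204] [ 4.99623868e-05 -2.38732503e-05  1.07212584e+00]
```

```bash
python3 -m crank '[[[-0.043,-0.042,0,0,0,0.1],[-0.086,-0.084,0,0,0,0.2],[-0.129,-0.127,0,0,0,0.3],[-0.172,-0.169,0,0,0,0.4],[-0.215,-0.211,0,0,0,0.5],[-0.258,-0.254,0,0,0,0.6],[-0.301,-0.296,0,0,0,0.7],[-0.344,-0.338,0,0,0,0.8],[-0.387,-0.381,0.02,0,0,0.9],[-0.430,-0.423,0.03,0,0,1.07]]]' 0 80
python3 - <<'E'
from h import *
s=r.sense();M=R.from_euler('xyz',s['tcp_rot'],degrees=True);print(s['joint_pos'])
tgt=np.array([572,-228,130]);Rt=R.from_euler('xyz',[180,0,97.5],degrees=True)
print('row',M.inv().apply(tgt-s['tool_pos'])/1000,(M.inv()*Rt).as_rotvec())
E
```

```text
time: 2.6
tool_pos: [465.2, 8.7, 200.9]
tcp_rot: [180.0, -0.0, 97.4]
ft_force: [0.9, 1.4, -0.8]
finger_gap: 85.5
[-5.26168332e+00 -1.30233277e+01  1.08277412e+02  1.34743394e-02
  8.47153149e+01 -1.26183977e+01]
row [-0.24839278  0.07557481  0.07090424] [ 0.00057248 -0.00011113 -0.0025224 ]
```

```bash
python3 -m crank '[[[-0.05,0.015,0.01,0,0,0],[-0.1,0.03,0.03,0,0,0],[-0.15,0.045,0.045,0,0,0],[-0.2,0.06,0.06,0,0,0],[-0.248,0.0756,0.071,0,0,-0.002],[-0.248,0.0756,0.071,0,0,-0.002]]]'
python3 - <<'E'
from h import *
print(r.sense()['tool_pos'])
T=r.get_calibration('wrist');p,d=snap('wrist','w1.png')
print(r.landmark_of('spatula','wrist'),r.landmark_of('blade_tip','wrist'))
hsv=cv2.cvtColor(p,cv2.COLOR_BGR2HSV)
m=((hsv[...,1]>110)&(hsv[...,2]>50)).astype(np.uint8)
n,l,st,c=cv2.connectedComponentsWithStats(m);print(st[1:][st[1:,4]>300])
P=[]
i=1+np.argmax(st[1:,4])
P=np.array([w(T['cam_to_world'],T['mtx'],(u,v),d[v,u]) for v,u in zip(*np.nonzero(l==i)) if d[v,u]>0])
print(np.percentile(P,[2,50,98],axis=0)); t=P[P[:,2]>24]; print(cv2.minAreaRect(t[:,:2].astype(np.float32)),t.mean(0))
E
```

```text
time: 3.35
tool_pos: [571.5, -230.4, 127.5]
tcp_rot: [-179.9, -0.1, 97.3]
ft_force: [-1.2, 0.4, 0.5]
finger_gap: 85.7
[ 571.48014696 -230.39657341  127.45658133]
[{'pixel': [316.9, 223.9], 'conf': 0.97}] [{'pixel': [314.5, 23.5], 'conf': 0.81}]
[[ 615  157   25   60 1109]
 [ 304  201   28  145 3864]
 [ 141  205   49  118 2314]]
[[ 565.64595284 -302.34594535   26.32468154]
 [ 577.54855502 -252.20082413   28.36806971]
 [ 589.42849862 -209.28410591   29.81606197]]
((578.0302734375, -256.6588134765625), (17.15345001220703, 98.64691162109375), 7.740612506866455) [ 577.54774754 -253.44287654   28.3075508 ]
```

View pics/w1.png

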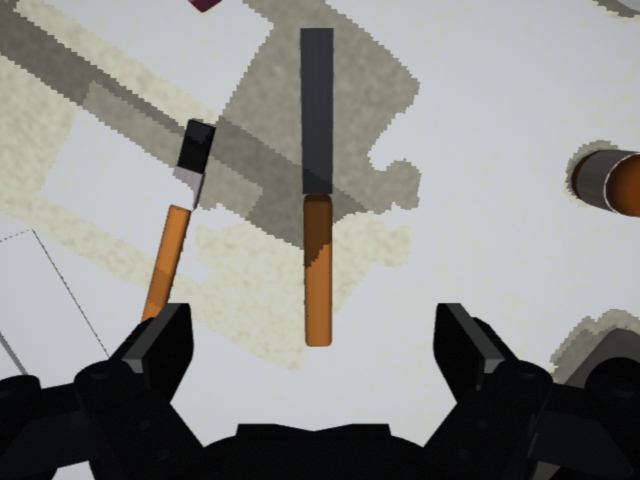

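The wrist view puts the spatula upright under the gripper, with the handle centred at about (318,270) and the blade tip at (317,28). The brush is clear of the fingers on the left. Descending to grasp.

```bash
python3 -m crank '[[[0.003,0.003,0.04,0,0,-0.006],[0.003,0.003,0.08,0,0,-0.006],[0.003,0.003,0.105,0,0,-0.006],[0.003,0.003,0.118,0,0,-0.006],[0.003,0.003,0.1225,0,0,-0.006],[0.003,0.003,0.1225,0,0,-0.006]]]' 0.4 80
python3 - <<'E'
from h import *
s=r.sense();print(s['tool_pos'],s['tcp_rot'])
E
```

```text
time: 4.25
tool_pos: [575.2, -223.7, 8.6]
tcp_rot: [179.9, 0.0, 97.8]
ft_force: [-0.3, -0.3, 1.1]
finger_gap: 51.3
[ 575.20743379 -223.71701424    8.62677875] [1.79898578e+02 1.74344903e-02 9.78321502e+01]
```

```bash
python3 -m crank '[[[-0.002,0,0.003,0,0,0],[-0.002,0,0.003,0,0,0]]]'; python3 -m crank '[[[0,0,0,0,0,0],[0,0,0,0,0,0],[0,0,0,0,0,0],[0,0,0,0,0,0],[0,0,0,0,0,0],[0,0,0,0,0,0]]]' 1 100
python3 - <<'E'
from h import *
print(r.sense())
E
```

```text
time: 4.5
tool_pos: [576.0, -226.2, 6.4]
tcp_rot: [179.8, 0.1, 97.8]
ft_force: [-0.4, 0.4, -0.1]
finger_gap: 51.3
time: 5.25
tool_pos: [576.5, -226.4, 7.0]
tcp_rot: [179.8, 0.1, 97.8]
ft_force: [0.2, 0.1, 5.3]
finger_gap: 15.5
{'time': 5.25, 'joint_pos': array([-2.62082935e+01,  2.21681361e+01,  9.26374055e+01,  4.05175364e-02,
        6.49633515e+01, -3.40475558e+01]), 'qd': array([ 0.03662196,  0.07468583, -0.01142056, -0.05037364, -0.01520946,
       -0.03514305]), 'joint_efforts': array([ 1.37854940e-01, -6.00715685e+01, -4.11586297e+01,  1.10786450e-01,
       -2.53505604e-01,  1.11026026e-02]), 'tool_pos': array([ 576.49962706, -226.44934579,    7.02941848]), 'tcp_rot': array([1.79787923e+02, 9.89146790e-02, 9.78220064e+01]), 'ft_force': array([0.17910635, 0.0510288 , 5.269262  ]), 'wrist_torque': array([ 0.00536264,  0.14701976, -0.02086532]), 'finger_gap': 15.50064568833222}
```

```bash
cat > rel.py <<'E'
import sys
from h import *
a=[float(x) for x in sys.argv[1:]]
s=r.sense();M=R.from_euler('xyz',s['tcp_rot'],degrees=True)
print('row',(M.inv().apply(np.array(a[:3])-s['tool_pos'])/1000).round(4),(M.inv()*R.from_euler('xyz',a[3:],degrees=True)).as_rotvec().round(4))
E
python3 -m crank '[[[0,0,-0.012,0,0,0],[0,0,-0.03,0,0,0],[0,0,-0.05,0,0,0],[0,0,-0.051,0,0,0],[0,0,-0.051,0,0,0]]]'
python3 rel.py 608 -75 58 180 0 89.6
python3 - <<'E'
from h import *
snap('wrist','w2.png')
E
```

```text
time: 5.88
tool_pos: [576.4, -226.4, 58.3]
tcp_rot: [179.8, 0.1, 97.8]
ft_force: [-0.7, 0.4, -1.6]
finger_gap: 15.7
row [0.1457 0.0519 0.0002] [0.0043 0.0017 0.1435]
```

View pics/w2.png

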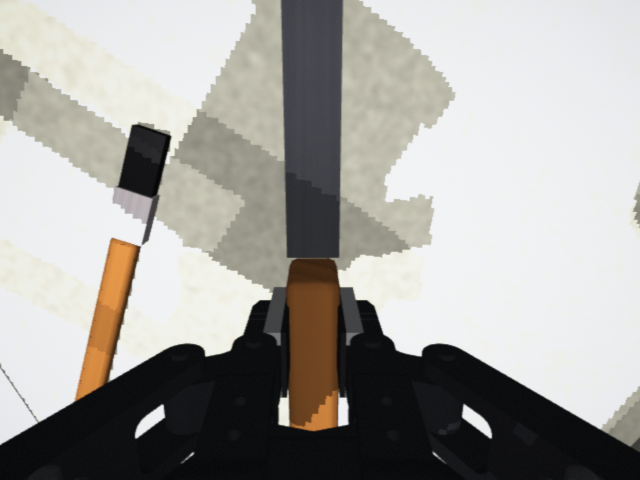

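The spatula is held straight, its blade running up the middle of the picture (x≈312), and the brush hasn't moved. Moving to in front of the slot.

```bash

python3 -m crank '[[[0.036,0.013,0,0.001,0,0.035],[0.073,0.026,0,0.002,0.001,0.07],[0.11,0.039,0,0.003,0.001,0.11],[0.1457,0.0519,0,0.0043,0.0017,0.1435],[0.1457,0.0519,0,0.0043,0.0017,0.1435],[0.1457,0.0519,0,0.0043,0.0017,0.1435]]]'
cat > look.py <<'E'
from h import *
import sys
tag=sys.argv[1]
s=r.sense();print(s['tool_pos'].round(1),s['tcp_rot'].round(2),s['ft_force'].round(1),s['joint_pos'].round(0))
for c in ['wrist','scene']:
    p,d=snap(c,c+tag+'.png')
    z=np.load('pics/'+c+tag+'.png.npz');T,K=z['T'],z['K']
    if c=='wrist':
        for v in (5,60,120,180,230):
            L=[w(T,K,(u,v),d[v,u]) for u in (300,310,320)]; print(v,np.round(np.mean(L,0),1))
    else:
        print(r.landmark_of('blade_tip','scene'),r.landmark_of('lid_lip','scene'))
        s=cv2.resize(p[150:310,260:460],None,fx=4,fy=3.75,interpolation=cv2.INTER_CUBIC);cv2.imwrite('pics/sc'+tag+'.png',s)
E
python3 look.py a
```

```text
time: 6.68
tool_pos: [606.9, -74.9, 56.7]
tcp_rot: [-179.9, -0.0, 89.7]
ft_force: [-0.3, 0.1, -1.0]
finger_gap: 15.9
[606.9 -74.9  56.7] [-1.7985e+02 -2.0000e-02  8.9650e+01] [-0.3  0.1 -1. ] [-12.  18.  92.  -0.  70. -11.]
5 [607.1  29.9  53.2]
60 [607.   13.5  53.5]
120 [606.8  -5.8  52.6]
180 [606.6 -26.5  53.4]
230 [606.5 -45.2  53.2]
[{'pixel': [274.3, 217.3], 'conf': 0.95}, {'pixel': [348.6, 234.3], 'conf': 0.83}] [{'pixel': [360.8, 228.3], 'conf': 0.96}, {'pixel': [348.4, 235.1], 'conf': 0.32}]
```

View pics/sca.png

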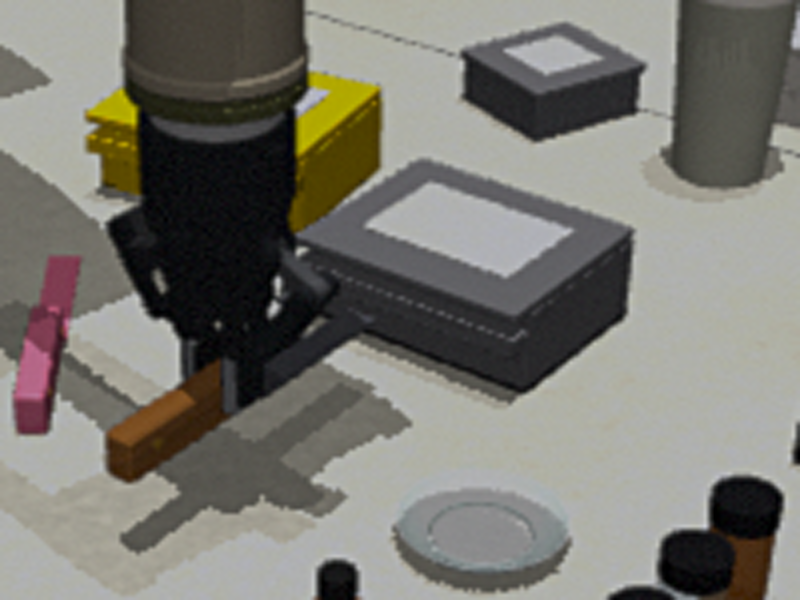

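View pics/wrista.png

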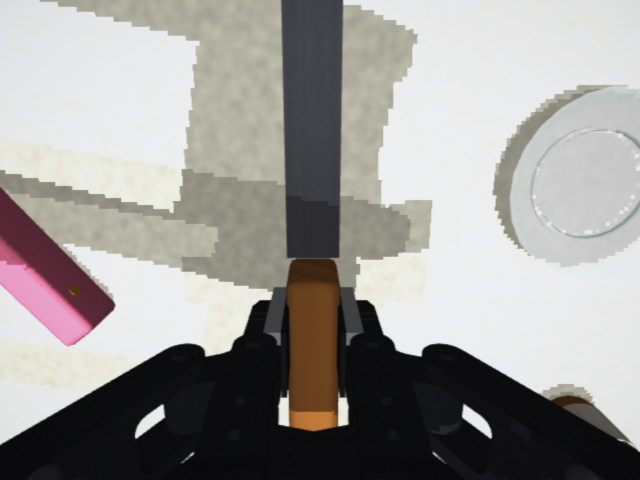

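The blade is level with its top at z≈53, and its tip is at scene pixel (348,234), just in front of the slot. I'll check the tip-to-lip gap from the scene camera.

```bash

python3 - <<'E'
from h import *
z=np.load('pics/scenea.png.npz');T,K=z['T'],z['K']
print('tip',plane(T,K,(348.6,234.3),52),'lip',plane(T,K,(360.8,228.3),57))
print('tip pred',proj(T,K,(607,46,52)),'lip pred',proj(T,K,(611,74,57)))
E
python3 rel.py 607.5 -45 57.2 180 0 89.6;python3 rel.py 607.5 -34 57.2 180 0 89.6
```

```text
tip [606.38118039  40.19661499  52.        ] lip [617.77023553  69.98639313  57.        ]
tip pred [350.39246893 233.25984594] lip pred [359.33095874 226.55552286]
row [ 0.0309 -0.      0.0002] [-0.0014 -0.0004 -0.0013]
row [ 0.0419 -0.0001  0.0002] [-0.0014 -0.0004 -0.0013]
```

```bash

python3 -m crank '[[[0.012,0,0,0,0,0],[0.02,0,0,0,0,0],[0.026,0,0,0,0,0],[0.031,0,0,0,0,0],[0.035,0,0,0,0,0],[0.039,0,0,0,0,0],[0.040,0,0,0,0,0],[0.040,0,0,0,0,0]]]'; python3 look.py b
```

```text
time: 7.88
tool_pos: [607.6, -35.9, 57.4]
tcp_rot: [-179.9, -0.0, 89.5]
ft_force: [-0.7, -0.6, -0.6]
finger_gap: 15.9
[607.6 -35.9  57.4] [-1.7992e+02 -2.0000e-02  8.9530e+01] [-0.7 -0.6 -0.6] [-8. 17. 93.  0. 70. -8.]
5 [607.8  69.4  53.6]
60 [607.7  53.   53.6]
120 [607.5  33.8  53.1]
180 [607.3  12.9  53.5]
230 [607.1  -5.7  53.9]
[{'pixel': [274.5, 219.8], 'conf': 0.69}, {'pixel': [358.0, 224.1], 'conf': 0.55}] [{'pixel': [305.7, 189.4], 'conf': 0.91}, {'pixel': [362.5, 226.0], 'conf': 0.64}]
```

View pics/scb.png

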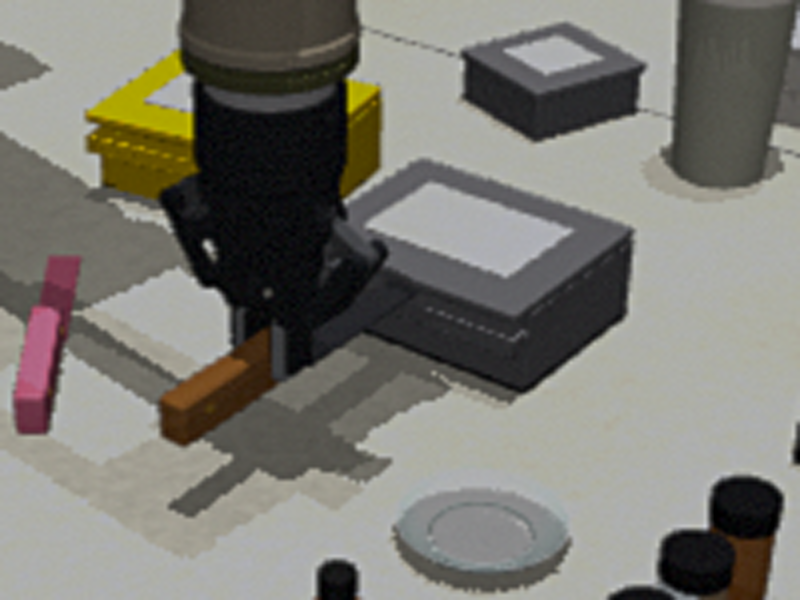

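View pics/wristb.png

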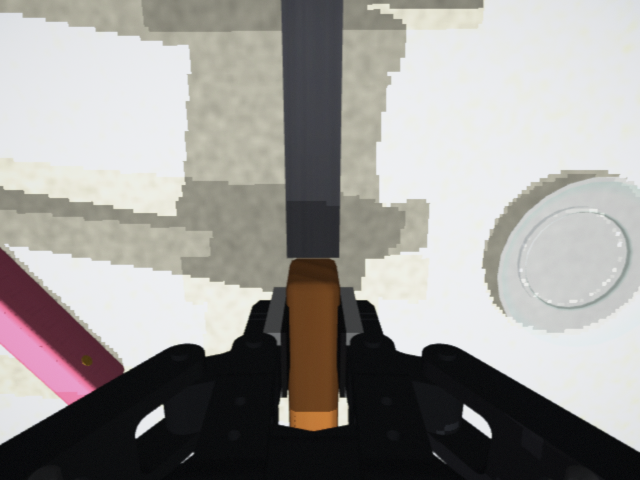

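The blade has entered the slot without contact force, with the tip about 12 mm under the lip. First a small lift to check that the lid responds.

```bash
cat > arc.py <<'E'
import sys
from h import *
# hinge in world (y,z); tip upper edge rel TCP
H=np.array([199.,57.]);tip=(121.,-4.5)
def tcp(th,ph,dep):
    t,f=np.radians([th,ph]);s=126-dep
    e=np.array([H[0]-s*np.cos(t),H[1]+s*np.sin(t)])
    return e-np.array([tip[0]*np.cos(f)-tip[1]*np.sin(f),tip[0]*np.sin(f)+tip[1]*np.cos(f)])
if __name__=='__main__':
    s=r.sense();M=R.from_euler('xyz',s['tcp_rot'],degrees=True);x0=607.5
    for a in sys.argv[1:]:
        th,ph,dep=map(float,a.split(','));y,z=tcp(th,ph,dep)
        Rt=R.from_euler('x',ph,degrees=True)*R.from_euler('xyz',[180,0,89.6],degrees=True)
        print(a,np.round([y,z],1),(M.inv().apply([x0,y,z]-s['tool_pos'])/1000).round(4),(M.inv()*Rt).as_rotvec().round(3))
E
python3 arc.py 0,0,12 5,0,12 10,6,14 15,11,16 20,16,18 25,20,20 30,24,22 35,28,24 40,32,25
```

```text
0,0,12 [-36.   61.5] [ 0.     -0.     -0.0041] [-0.002 -0.    -0.001]
5,0,12 [-35.6  71.4] [ 0.0005 -0.0001 -0.0141] [-0.002 -0.    -0.001]
10,6,14 [-32.1  68.3] [ 0.0039 -0.0001 -0.0109] [-0.001  0.104 -0.002]
15,11,16 [-26.9  66.8] [ 0.0091 -0.0001 -0.0094] [-0.     0.192 -0.002]
20,16,18 [-20.   64.9] [ 0.016  -0.0002 -0.0076] [ 0.001  0.279 -0.002]
25,20,20 [-12.3  64.6] [ 0.0237 -0.0003 -0.0073] [ 0.001  0.349 -0.002]
30,24,22 [-3.4 63.9] [ 0.0326 -0.0003 -0.0065] [ 0.002  0.418 -0.002]
35,28,24 [ 6.5 62.7] [ 0.0425 -0.0004 -0.0053] [ 0.002  0.488 -0.002]
40,32,25 [16.6 61.6] [ 0.0527 -0.0005 -0.0042] [ 0.003  0.558 -0.002]
```

```bash

python3 -m crank '[[[0,0,-0.004,0,0,0],[0,0,-0.008,0,0,0],[0,0,-0.012,0,0,0],[0,0,-0.014,0,0,0],[0,0,-0.014,0,0,0]]]'; python3 look.py c
```

```text
time: 8.7
tool_pos: [607.8, -36.1, 71.7]
tcp_rot: [-179.9, -0.0, 89.5]
ft_force: [0.5, 0.5, -1.8]
finger_gap: 16.1
[607.8 -36.1  71.7] [-1.7995e+02 -2.0000e-02  8.9520e+01] [ 0.5  0.5 -1.8] [-8. 16. 93.  0. 71. -8.]
5 [608.   69.2  68.1]
60 [607.9  52.9  67.4]
120 [607.7  33.6  67.1]
180 [607.5  12.8  67.8]
230 [607.3  -6.   67.3]
[{'pixel': [359.7, 219.6], 'conf': 0.87}, {'pixel': [275.7, 219.0], 'conf': 0.77}] [{'pixel': [307.1, 188.6], 'conf': 0.87}, {'pixel': [364.3, 223.3], 'conf': 0.62}, {'pixel': [390.4, 201.8], 'conf': 0.16}]
```

View pics/scc.png

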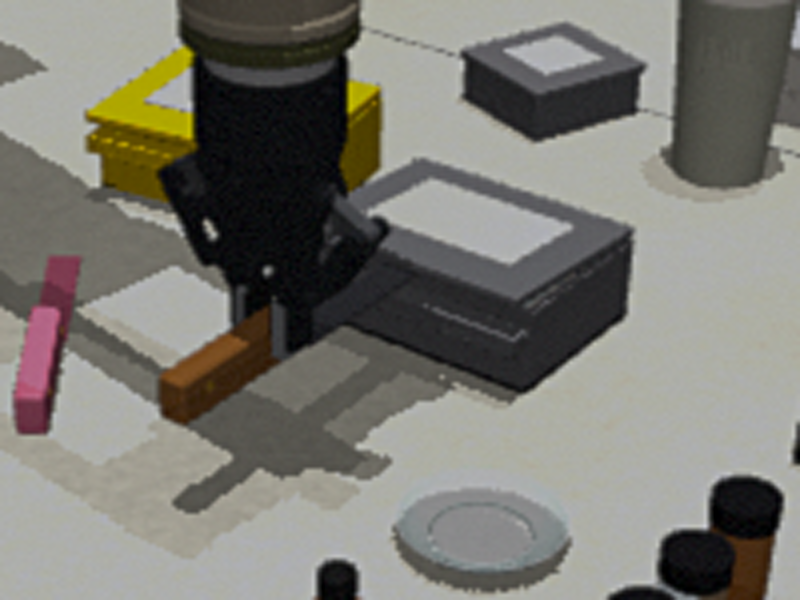

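The lid has opened slightly: its front corner moved up from about (520,318) to (520,302) in the crop. Continuing the arc in gentle half-steps.

```bash
python3 arc.py 7.5,3,13 10,6,14 12.5,8.5,15 15,11,16 17.5,13.5,17 20,16,18 22,17.6,18.8 24,19.2,19.6
```

```text
7.5,3,13 [-34.1  69.9] [ 0.002  -0.0002  0.0014] [-0.001  0.052 -0.002]
10,6,14 [-32.1  68.3] [ 0.004  -0.0002  0.0031] [-0.     0.104 -0.002]
12.5,8.5,15 [-29.7  67.6] [ 0.0064 -0.0002  0.0037] [-0.     0.148 -0.002]
15,11,16 [-26.9  66.8] [ 0.0092 -0.0002  0.0045] [ 0.     0.192 -0.002]
17.5,13.5,17 [-23.7  65.9] [ 0.0124 -0.0003  0.0054] [ 0.001  0.235 -0.002]
20,16,18 [-20.   64.9] [ 0.016  -0.0003  0.0064] [ 0.001  0.279 -0.002]
22,17.6,18.8 [-17.1  64.9] [ 0.019  -0.0003  0.0065] [ 0.001  0.307 -0.002]
24,19.2,19.6 [-14.   64.7] [ 0.0221 -0.0004  0.0066] [ 0.001  0.335 -0.002]
```

```bash

python3 -m crank '[[[0.002,0,0.0014,0,0.052,0],[0.004,0,0.003,0,0.104,0],[0.0064,0,0.0037,0,0.148,0],[0.0092,0,0.0045,0,0.192,0],[0.0124,0,0.0054,0,0.235,0],[0.016,0,0.0064,0,0.279,0],[0.016,0,0.0064,0,0.279,0],[0.016,0,0.0064,0,0.279,0]]]'; python3 look.py d; python3 arc.py 22.5,18,19 25,20,20 27.5,22,21 30,24,22 32.5,26,23 35,28,24 37.5,30,24.5 40,32,25
```

```text
time: 9.9
tool_pos: [607.8, -20.3, 64.9]
tcp_rot: [-179.9, -15.9, 89.5]
ft_force: [-0.7, -0.7, -2.0]
finger_gap: 16.1
[607.8 -20.3  64.9] [-179.92  -15.94   89.49] [-0.7 -0.7 -2. ] [-16.  19.  91.  16.  75. -20.]
5 [608.1  82.7  89.8]
60 [608.   66.8  85.3]
120 [607.8  48.1  80.5]
180 [607.6  28.   74.7]
230 [607.4  10.   70.2]
[{'pixel': [276.1, 216.2], 'conf': 0.97}, {'pixel': [364.3, 211.6], 'conf': 0.82}] [{'pixel': [363.2, 208.3], 'conf': 0.83}, {'pixel': [303.9, 188.6], 'conf': 0.72}, {'pixel': [389.4, 205.0], 'conf': 0.48}]
22.5,18,19 [-16.3  64.8] [ 0.0034 -0.0004  0.0013] [ 0.002  0.035 -0.001]
25,20,20 [-12.3  64.6] [ 0.0072 -0.0005  0.0026] [ 0.002  0.07  -0.001]
27.5,22,21 [-8.  64.3] [ 0.0112 -0.0005  0.004 ] [ 0.002  0.105 -0.001]
30,24,22 [-3.4 63.9] [ 0.0155 -0.0005  0.0057] [ 0.002  0.14  -0.001]
32.5,26,23 [ 1.4 63.3] [ 0.02   -0.0006  0.0076] [ 0.003  0.175 -0.001]
35,28,24 [ 6.5 62.7] [ 0.0247 -0.0006  0.0096] [ 0.003  0.21  -0.001]
37.5,30,24.5 [11.4 62.2] [ 0.0293 -0.0007  0.0115] [ 0.003  0.245 -0.001]
40,32,25 [16.6 61.6] [ 0.0342 -0.0007  0.0134] [ 0.003  0.28  -0.001]
```

View pics/scd.png

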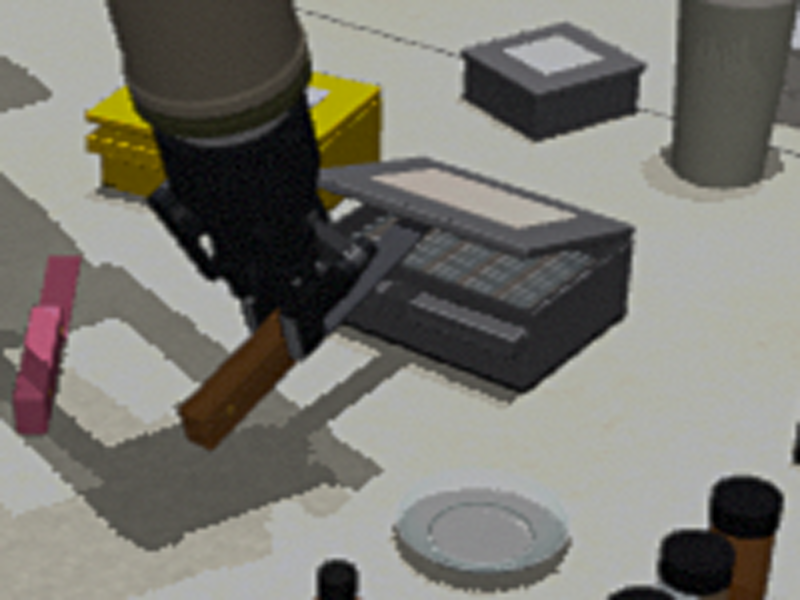

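View pics/wristd.png

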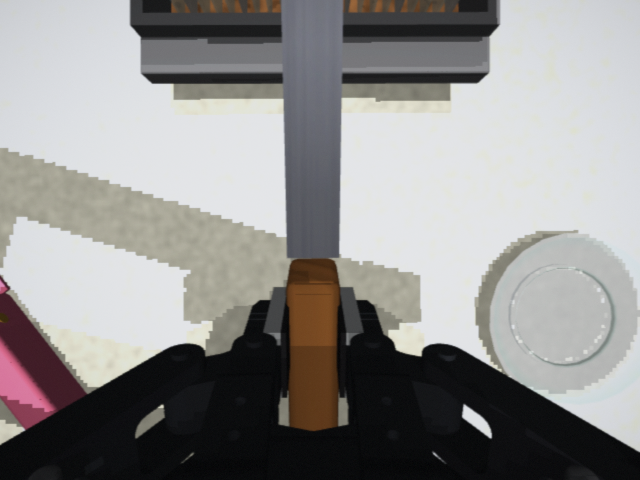

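The lid is about 20° open on the blade, with the slides visible and no gripper near it. Going on to 40°.

```bash

python3 -m crank '[[[0.0034,0,0.0013,0,0.035,0],[0.0072,0,0.0026,0,0.07,0],[0.0112,0,0.004,0,0.105,0],[0.0155,0,0.0057,0,0.14,0],[0.02,0,0.0076,0,0.175,0],[0.0247,0,0.0096,0,0.21,0],[0.0293,0,0.0115,0,0.245,0],[0.0342,0,0.0134,0.001,0.28,0],[0.0342,0,0.0134,0.001,0.28,0],[0.0342,0,0.0134,0.001,0.28,0]]]'; python3 look.py e; python3 - <<'E'
from h import *
snap('top','tope.png')
for c,lo in (('scenee',None),('tope',None)):
    z=np.load('pics/'+c+'.png.npz');d,T,K=z['d'],z['T'],z['K']
    v,u=np.mgrid[0:480,0:640];k=np.linalg.inv(K)@np.stack([u.ravel(),v.ravel(),np.ones(u.size)])
    P=(T[:3,:3]@(k*d.ravel())).T+T[:3,3]
    ok=(P[:,0]>630)&(P[:,0]<685)&(P[:,1]>85)&(P[:,1]<210)&(P[:,2]>68)&(P[:,2]<165)
    Q=P[ok]; 
    for _ in range(4):
        a=np.polyfit(Q[:,1],Q[:,2],1);e=Q[:,2]-np.polyval(a,Q[:,1]);Q=Q[abs(e)<max(4,1.0*e.std())]
    print(c,len(Q),'angle',-np.degrees(np.arctan(a[0])),'resid',e.std(),'y range',Q[:,1].min(),Q[:,1].max(),'z',Q[:,2].max())
E
```

```text
time: 11.35
tool_pos: [608.1, 16.7, 61.5]
tcp_rot: [-179.8, -32.0, 89.5]
ft_force: [-0.1, 0.1, -1.8]
finger_gap: 15.9
[608.1  16.7  61.5] [-179.85  -32.     89.49] [-0.1  0.1 -1.8] [-21.  24.  90.  30.  80. -30.]
5 [608.3 108.7 114.2]
60 [608.2  94.3 106. ]
120 [608.   78.4  95.2]
180 [607.8  60.8  83.9]
230 [607.6  44.6  74.8]
[{'pixel': [369.3, 194.6], 'conf': 0.88}, {'pixel': [276.6, 216.9], 'conf': 0.63}, {'pixel': [342.9, 330.0], 'conf': 0.49}] [{'pixel': [372.0, 190.4], 'conf': 0.9}]
scenee 186 angle 38.873960170238334 resid 1.835385747050807 y range 101.05021753005644 188.9341987035781 z 140.50874525149948
tope 777 angle 36.88387495614726 resid 2.049153846452474 y range 106.92098852940592 208.76229751808063 z 143.77092738581769
```

View pics/sce.png

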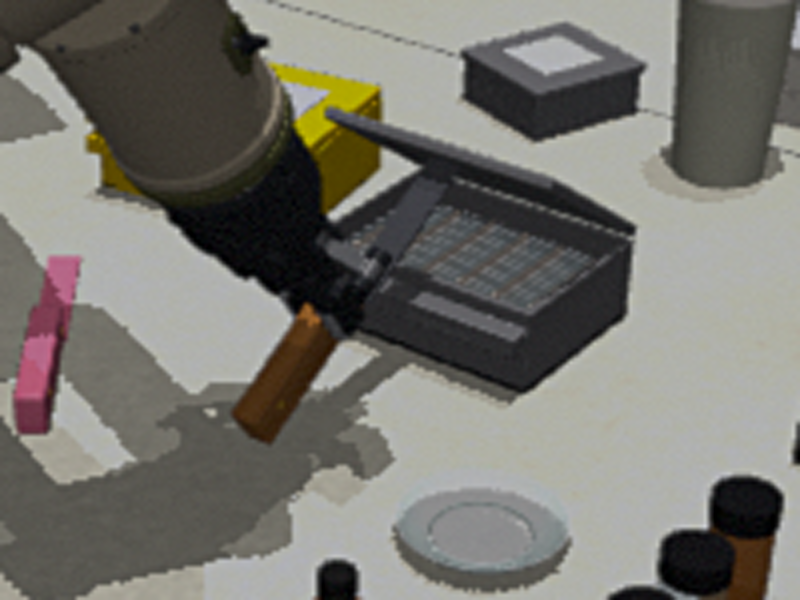

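View pics/wriste.png

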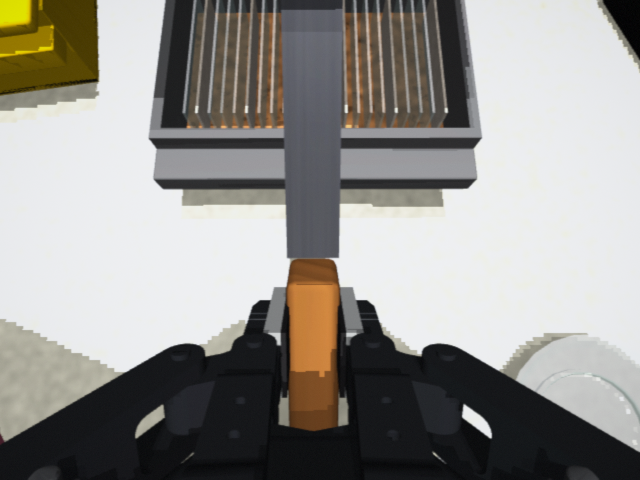

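The lid is up on the blade with slides visible, and depth fits give about 37–39°. I'll raise it 2.5 mm to centre it, settle, and measure again.

```bash

python3 -m crank '[[[0.0007,0,-0.001,0,0,0],[0.0013,0,-0.0021,0,0,0],[0.0013,0,-0.0021,0,0,0],[0.0013,0,-0.0021,0,0,0],[0.0013,0,-0.0021,0,0,0],[0.0013,0,-0.0021,0,0,0],[0.0013,0,-0.0021,0,0,0],[0.0013,0,-0.0021,0,0,0]]]'; python3 look.py f; python3 - <<'E'
from h import *
snap('top','topf.png')
for c in ('scenef','topf'):
    z=np.load('pics/'+c+'.png.npz');d,T,K=z['d'],z['T'],z['K']
    v,u=np.mgrid[0:480,0:640];k=np.linalg.inv(K)@np.stack([u.ravel(),v.ravel(),np.ones(u.size)])
    P=(T[:3,:3]@(k*d.ravel())).T+T[:3,3]
    best=None;rng=np.random.default_rng(0)
    Q=P[(P[:,0]>545)&(P[:,0]<680)&(P[:,1]>85)&(P[:,1]<205)&(P[:,2]>70)&(P[:,2]<150)]
    for _ in range(3000):
        a=Q[rng.choice(len(Q),2)]
        if abs(a[0,1]-a[1,1])<30: continue
        m=(a[1,2]-a[0,2])/(a[1,1]-a[0,1]);e=abs(Q[:,2]-a[0,2]-m*(Q[:,1]-a[0,1]))*np.cos(np.arctan(m))
        n=(e<1.5).sum()
        if best is None or n>best[0]: best=(n,e<1.5)
    I=Q[best[1]];b=np.polyfit(I[:,1],I[:,2],1)
    print(c,len(Q),best[0],'angle',-np.degrees(np.arctan(b[0])),'lip top',I[:,1].min(),np.percentile(I[:,2],99.5),'z at y=199',np.polyval(b,199))
# predicted lip bottom/top corners in scene
z=np.load('pics/scenef.png.npz')
for th in (34,38,40,42,46):
    t=np.radians(th);o=[]
    for x in (538.,688.):
        for n in (0,8): o.append(proj(z['T'],z['K'],(x,199-126*np.cos(t)+n*np.sin(t),57+126*np.sin(t)+n*np.cos(t))).round(1).tolist())
    print(th,o)
p=z['p'];cv2.imwrite('pics/scf2.png',cv2.resize(p[165:225,320:430],None,fx=7,fy=7,interpolation=cv2.INTER_NEAREST))
E
```

```text
time: 12.6
tool_pos: [608.3, 16.8, 64.3]
tcp_rot: [-179.9, -32.0, 89.5]
ft_force: [0.4, -0.5, -1.2]
finger_gap: 15.5
[608.3  16.8  64.3] [-179.89  -32.     89.52] [ 0.4 -0.5 -1.2] [-21.  24.  90.  30.  80. -30.]
5 [608.4 108.1 117.4]
60 [608.3  94.7 108.2]
120 [608.1  78.1  98.2]
180 [607.9  60.6  87. ]
230 [607.7  44.6  77.4]
[{'pixel': [276.0, 221.2], 'conf': 0.97}, {'pixel': [368.4, 193.2], 'conf': 0.6}] [{'pixel': [172.6, 386.8], 'conf': 0.68}, {'pixel': [372.2, 190.5], 'conf': 0.67}, {'pixel': [375.5, 232.3], 'conf': 0.67}, {'pixel': [369.1, 192.7], 'conf': 0.42}]
scenef 575 300 angle 39.23071235039676 lip top 102.94649765231065 140.0558386984666 z at y=199 60.76110157009421
topf 2361 1171 angle 38.17909330541043 lip top 108.3723748989214 144.8279663272728 z at y=199 74.21667510277271
34 [[338.7, 185.5], [340.0, 182.2], [396.1, 205.6], [397.4, 202.0]]
38 [[340.1, 181.9], [341.5, 178.5], [397.6, 201.6], [399.1, 198.1]]
40 [[340.9, 180.0], [342.3, 176.7], [398.4, 199.7], [399.9, 196.2]]
42 [[341.7, 178.2], [343.1, 175.0], [399.3, 197.8], [400.8, 194.3]]
46 [[343.3, 174.7], [344.9, 171.6], [401.0, 194.0], [402.7, 190.6]]
```

View pics/scf2.png

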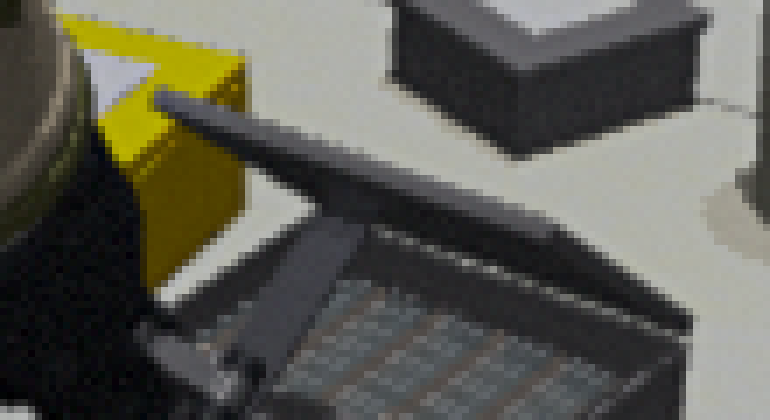

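View pics/topf.png

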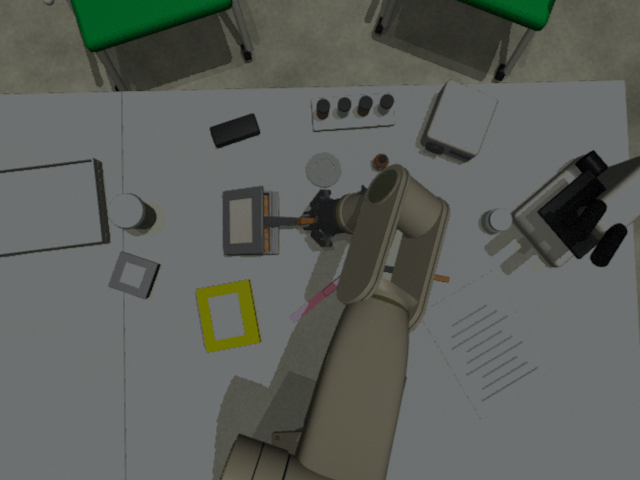

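The close-up shows the lip corners at about (342,178) and (400,197), which match 39–40° open. Only the blade touches the lid, and nothing else has moved. Handing in.

```bash
python3 - <<'E'
from h import *
s=r.sense();print(s['time'],s['finger_gap'],np.abs(s['qd']).max(),s['ft_force'])
print(r.hand_in())
E
```

```text
12.85 15.192067720968735 0.12539107898663485 [ 0.21522966 -0.64748271 -1.65043894]
the job is handed in; nothing more can be done
None
```

I gripped the wooden-handled spatula by its handle, slid the blade about 12 mm into the slot under the grey box's lip, and raised the lid along an arc. I handed in at 12.85 s, still holding it.

**Lid angle:** it stands at about 39°. Depth-plane fits gave 39.2° from the scene camera and 38.2° from the top camera. The lip corners in the scene picture match about 39–40°.

**Contact:** the pictures show only the blade under the lid, well clear of the box front. The wrist force stayed under 3 N during insertion and lifting, and the arm was still at the end. In the last top picture nothing else had visibly moved, though the arm hid part of the table there.

**Checks that disagreed:**
- The top and scene cameras differed by about 6 mm in y. I used the wrist and scene values, and the insertion met no resistance.
- The measured finger gap was 15–16 mm on an 18 mm handle, but the grip showed no slip.

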